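# Put the letter kit back into the desk organiser

### The arm

A 6-joint arm with a two-finger parallel gripper is mounted at the origin on the work surface; the furniture and walls round the work are solid. World frame = base frame: x ahead of the robot, y to its left, z up, the work surface at z = 0. Lengths are in mm, angles in rad, forces in N, time in s.
With the tool pointing down it reaches from about 350 to 775 mm from the base axis. Payload 7.3 kg.
Tool frame: the origin (TCP) lies at the very end of the fingers, on their centre line; the grasp point (between the pads) lies 19 mm behind it; z points along the fingers, y is the line along which they close (so a half turn about z gives the same grasp; the last joint's range is limited). The gripper opens to 92 mm and grips with 3 to 60 N. Pads are 19 mm wide; open, the fingers measure 130 mm over their backs; the gripper's body (75 mm by 190 mm) begins 47 mm behind the grasp point.
Start: joints at [-1.485, 0.342, 1.524, -0, 1.275, -0.146], TCP at [120.63, -510.973, 226.741] pointing down, gripper open.
Joint ranges: [-2.53, 2.53], [-0.77, 2.02], [0.04, 2.7], [-1, 4.14], [0.28, 2.66], [-3.11, 3.11]. Speed limits (rad/s): [2.57, 2.57, 3.14, 3.14, 3.14, 3.14].

### API

Orientations are given as [roll, pitch, yaw] about the fixed x, y, z axes, in that order (R = Rz(yaw) Ry(pitch) Rx(roll)).
In Python, from plant import get_obs, vision, workorder gives the robot as it stands.
- The arm moves only by the shell command python3 -m pendant 'ROWS' [OPENING]. ROWS is a JSON object of lists of equal length, an entry for each row: "dp": the shift along the tool's x, y, z in m, a list of three; "rotation": the turn, a rotation vector about the tool's x, y, z in rad, a list of three. A call has 1 to 8 rows; each row is the pose to reach, as a shift and turn from the pose commanded when the call began, along the tool's axes at that moment; what a row does not reach only later rows make up. A row lasts 1/8 s, in which the tool goes at most 62.5 mm and 10.7 degrees, less where a joint would pass 70% of its speed; a pose out of reach is approached as far as the arm can. A call with a gripper value outside its range is refused whole. OPENING is the finger opening in m, from 0 to 0.0918, set as the call begins (- or left out, the last holds). The fingers move at their own pace and stop on an object; the grip force is fixed at half the most. Time passes only in rows, so rows that repeat a pose let the fingers close. It gives the time, the measured TCP pose, the force, the opening and the grip force at its end, in the units of the state.
- get_obs(): the state, without advancing time (a new reading comes with each control period).
- vision.capture(name): name is "scene" or "top" or "wrist"; returns a dict with "pixels" (384x512x3 uint8, red, green, blue), "vfov" (degrees; the focal length in pixels is half the picture's height over the tangent of half this angle, whatever the lens; pixels are square), "cx", "cy" (the principal point, pixels), "pose" (4x4, takes a point from camera to world coordinates); the wrist camera has in their place "T_tool_cam" (4x4, takes a point from camera to tool coordinates, whose origin is the TCP and whose axes are the flange's). Camera axes: x right, y up, looking along -z (the intrinsics and any distortion apply to the point x, -y, -z); pixel columns grow to the right and rows downward; lengths in mm; the calibration is good to about 2 mm. A picture is of the moment at which its call begins: read the wrist's pose just before it. There is no depth.
- workorder.close_job(): hands the job in; it is judged then, once.
The state is a dict: "time": time; "joint_positions": joint angles; "dq": joint speeds; "tau": joint torques, N m; "tool_pos": TCP position; "tcp_rot": TCP orientation; "contact_force": force on the tool from outside, world axes, zero at the start; "moment": the same for the moment, N m; "grip_width": finger opening in mm; "finger_force": force on a finger pad.
Only numpy, scipy, OpenCV 4.12 (cv2) and the standard library are available. Lean on these libraries where they do the work, as an engineer would, in place of code of your own. Each camera call takes 0.05 s, during which the arm holds its last target. There are 200 camera calls.

### The job

Put the letter kit away in the desk organiser: the full-size ink bottle, the tall glue stick, the rubber stamp and the stick of sealing wax each go into the wooden insert whose recess is cut for it, upright (the wax lying along its trough) and down on the recess floor. The small ink bottle and the short glue stick do not belong to the kit: leave them standing where they are, and do not tip the full-size ink bottle over on the way.

Things in the scene. Friction and masses are not known exactly. Their poses are not given: they have to be found in the camera images.
- ink_bottle: (all sizes in mm) the larger of two dark blue square glass ink bottles with black cap: body 48 x 48, 38 high (sides face x and y); round cap 33 diameter from 45 to 60 above the desk; 0.14 kg; stands loose. Origin: centre of its underside, z up. Goes into the square recess.
- glue_stick: the taller of two yellow glue sticks: 25 mm diameter, 91 mm high, 0.035 kg, standing loose. Origin: centre of its foot, z up. Goes into the round recess.
- rubber_stamp: rubber stamp, standing loose: pale wooden base 22 (x) x 44 (y) x 14 mm high, with a dark turned round handle above it up to 68, thicker toward the top (about 24 diameter near 55 to 60), good to grip; 0.06 kg. Origin: centre of its underside, z up. Goes into the oblong recess, base lengthwise along it, either way round.
- sealing_wax: stick of dark red sealing wax, 11 x 11 square and 90 mm long along its y axis, lying loose; 0.035 kg. Origin: centre of its underside, z up. Goes into the trough, either way round.
- small_bottle: look-alike, to be left alone: the smaller blue square ink bottle, 32 x 32, 42 mm high with its black cap; loose. Origin: centre of its underside, z up.
- short_glue: look-alike, to be left alone: the shorter yellow glue stick, 20 mm diameter, 56 mm high, standing loose. Origin: centre of its foot, z up.
- insert_square: wooden insert block of the organiser, 88 (x) x 112 (y) x 16 mm high, with a square dark-lined recess 58 x 58, 12 deep (floor 4 above the desk). The four inserts stand two by two, turned alike, in any order, 94 apart (x) and 118 (y), inside a dark rim 12 high. Fixed. Origin: centre of its underside, on the desk, below the recess's centre; z up.
- insert_round: wooden insert block of the organiser, 88 (x) x 112 (y) x 16 mm high, with a round dark-lined recess 35 diameter, 12 deep (floor 4 above the desk). Fixed. Origin: centre of its underside, on the desk, below the recess's centre; z up.
- insert_oblong: wooden insert block of the organiser, 88 (x) x 112 (y) x 16 mm high, with an oblong dark-lined recess 32 (x) x 54 (y), 12 deep (floor 4 above the desk). Fixed. Origin: centre of its underside, on the desk, below the recess's centre; z up.
- insert_trough: wooden insert 88 (x) x 112 (y) mm: base 4 thick with two end cradles rising 8 above it, forming a trough 21 wide, 100 long (y); its middle 52 is open for fingers. Neighbour inserts, 16 high, begin 50 from its centre in x: open fingers part way. Best filled first, before tall things stand beside it. Fixed. Origin: centre of its underside, on the desk, below the recess's centre; z up.
There are look-alikes about, which are no part of the job. Of the things that look like the sealing_wax, take the one that is farthest from the robot's base at the start.

How it is judged (in metres and radians):
At the end, for the whole second after the job is handed in: Each kit piece within 10 mm of its own insert's centre, on the recess floor (origin < 7 mm above the insert's underside), tilt < 0.12 rad, at rest; wax within 0.25 rad of its trough, stamp within 0.35 rad of its oblong; small bottle and short glue moved < 30 mm, tilt < 0.2 rad (horizontal distance between ink_bottle and insert_square below 0.01 m and z of ink_bottle in the frame of insert_square below 0.007 m and angle between each of ink_bottle, glue_stick, rubber_stamp, sealing_wax's own z axis and vertical below 0.12 rad and linear speed of each of ink_bottle, glue_stick, rubber_stamp, sealing_wax below 0.02 m/s and horizontal distance between glue_stick and insert_round below 0.01 m and z of glue_stick in the frame of insert_round below 0.007 m and horizontal distance between rubber_stamp and insert_oblong below 0.01 m and z of rubber_stamp in the frame of insert_oblong below 0.007 m and horizontal distance between sealing_wax and insert_trough below 0.01 m and z of sealing_wax in the frame of insert_trough below 0.007 m and angle between the y axis of sealing_wax and the y axis of insert_trough, either way round below 0.25 rad and angle between the y axis of rubber_stamp and the y axis of insert_oblong, either way round below 0.35 rad and distance of each of small_bottle, short_glue from where it was at the start of the episode below 0.03 m and angle between each of small_bottle, short_glue's own z axis and vertical below 0.2 rad); the robot touches nothing.
It fails at once if the full-size ink bottle is tipped over (more than 0.7 rad) (angle between ink_bottle's own z axis and vertical above 0.7 rad).
It also fails if it takes over 136 s, if anything falls off the work surface, if the arm or the gripper's body presses on something with over 40 N, if the wrist force passes 120 N, or if a joint passes its speed limit or range.

## Working session

There is one attempt and no reset: what is moved stays moved. The work goes in short steps, Python scripts to look and compute and a shell command to move; the robot and the scene stay as the last step left them, time stands still between calls to the robot, and variables do not carry over. Pictures are saved under pics/ and viewed, at most 14 in all, crops included, and the job is handed in when it is done.

```bash
ls; mkdir -p pics
cat > h.py <<'E'
import numpy as np, cv2, json
from plant import get_obs, vision, workorder
from scipy.spatial.transform import Rotation as R
def cap(n):
    o=get_obs(); c=vision.capture(n); im=c["pixels"]; h,w=im.shape[:2]
    f=h/2/np.tan(np.radians(c["vfov"])/2)
    if n=="wrist":
        T=np.eye(4); T[:3,:3]=R.from_euler("xyz",o["tcp_rot"]).as_matrix(); T[:3,3]=o["tool_pos"]; T=T@np.array(c["T_tool_cam"])
    else: T=np.array(c["pose"])
    return dict(im=im,f=f,cx=c["cx"],cy=c["cy"],T=T,raw={k:v for k,v in c.items() if k!="pixels"})
def ray(c,u,v):
    d=np.array([(u-c["cx"])/c["f"],-(v-c["cy"])/c["f"],-1.]); return c["T"][:3,3],c["T"][:3,:3]@d
def onz(c,u,v,z):
    o,d=ray(c,u,v); return o+d*(z-o[2])/d[2]
def save(c,name): cv2.imwrite("pics/"+name,c["im"][:,:,::-1])
E
python3 - <<'E'
from h import *
print(get_obs())
ims=[]
for n in ["scene","top","wrist"]:
    c=cap(n); print(n,c["raw"]); ims.append(c["im"]); save(c,n+"0.png")
    np.save(n+"0.npy",c["im"])
E
```

```text
pics
{'time': 0.0, 'joint_positions': array([-1.48498734e+00,  3.42734995e-01,  1.52499692e+00, -8.41693432e-06,
        1.27538383e+00, -1.46044358e-01]), 'dq': array([-8.49340508e-04,  8.99858447e-05,  7.83764195e-04, -4.67243602e-04,
        2.88842471e-04, -2.35200834e-03]), 'tau': array([ 2.26890629e-04, -4.31245458e+01, -2.44221246e+01,  7.17328792e-02,
        5.61536278e-02, -1.47490937e-04]), 'tool_pos': array([ 120.5977398 , -510.55639531,  226.04560013]), 'tcp_rot': array([-3.14008460e+00, -2.13686710e-04,  2.31855639e-01]), 'contact_force': array([ 0.22217783, -0.08509328,  0.06854213]), 'moment': array([-0.01959057, -0.00234189, -0.01679996]), 'finger_force': 0.0, 'grip_width': 91.651840591069}
scene {'vfov': 44.90858701113224, 'cx': 247.61309976753626, 'cy': 189.09051739547573, 'pose': array([[ 4.85529069e-01,  5.42732946e-01, -6.85348431e-01,
        -3.62777234e+02],
       [-8.74220262e-01,  3.00819619e-01, -3.81112175e-01,
        -4.67322708e+02],
       [-6.75879376e-04,  7.84186525e-01,  6.20524808e-01,
         7.56123058e+02],
       [ 0.00000000e+00,  0.000000
[... 226 characters left out ...]
2],
       [-9.99665939e-01,  1.48360275e-02,  2.11637278e-02,
        -3.09666146e+01],
       [ 2.31206769e-02,  1.47338967e-01,  9.88815788e-01,
         1.06698546e+03],
       [ 0.00000000e+00,  0.00000000e+00,  0.00000000e+00,
         1.00000000e+00]])}
wrist {'vfov': 71.4267266400046, 'cx': 255.80483065582197, 'cy': 191.6287022702291, 'T_tool_cam': array([[ 1.68232225e-03,  9.54678435e-01,  2.97634431e-01,
         8.18450663e+01],
       [ 9.99998584e-01, -1.61599123e-03, -4.68923893e-04,
        -6.13346550e-01],
       [ 3.33031012e-05,  2.97634799e-01, -9.54679803e-01,
        -1.56372492e+02],
       [ 0.00000000e+00,  0.00000000e+00,  0.00000000e+00,
         1.00000000e+00]])}
```

View pics/top0.png

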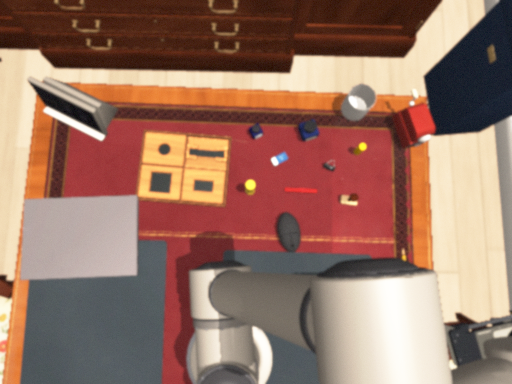

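View pics/scene0.png

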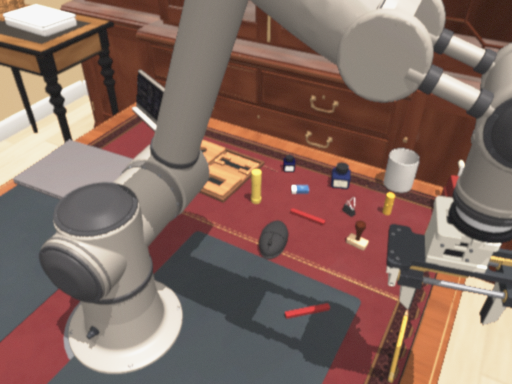

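The top view shows, in pixels:
- **Inserts:** round (164,149), trough (207,153), square (160,182), oblong (203,186).
- **Kit:** ink bottle (308,131), tall glue (250,186), stamp (348,200), far wax (301,190) lying along y.
- **Leave alone:** small bottle (256,131), short glue (361,148).

The scene view shows a second red stick near the base at (308,311), so the wax by the kit is the far one.

```bash
cat >> h.py <<'E'
def go(x,y,z,yaw,cmd=None):
    """shift/turn from the present pose (or commanded (x,y,z,yaw)) to a tool-down pose"""
    o=get_obs()
    if cmd is None: p=np.array(o["tool_pos"]); M=R.from_euler("xyz",o["tcp_rot"])
    else: p=np.array(cmd[:3]); M=R.from_euler("xyz",[np.pi,0,cmd[3]])
    G=R.from_euler("xyz",[np.pi,0,yaw])
    print("dp",np.round(M.inv().apply(np.array([x,y,z])-p)/1000,4).tolist(),"rot",np.round((M.inv()*G).as_rotvec(),4).tolist())
E
python3 - <<'E'
from h import *
c=cap("top"); hsv=cv2.cvtColor(c["im"],cv2.COLOR_RGB2HSV)
for n,u,v,z in [("round",164,149,16),("trough",207,153,12),("square",160,182,16),("oblong",203,186,16),("ink",308,131,40),("glue",250,186,91),("wax",301,190,11),("stamp",348,200,30),("small",256,131,30),("short",361,148,56),("eraser",280,159,10),("clip",330,165,10)]:
    print(n,np.round(onz(c,u,v,z)[:2]))
s=cap("scene"); print("scene red", onz(s,308,311,11))
hs=cv2.cvtColor(s["im"],cv2.COLOR_RGB2HSV)
go(450,-60,330,0)
E
```

```text
round [554. 196.]
trough [546.  77.]
square [461. 203.]
oblong [452.  85.]
ink [ 606. -202.]
glue [441. -43.]
wax [ 445. -186.]
stamp [ 417. -311.]
small [606. -59.]
short [ 556. -343.]
eraser [ 533. -128.]
clip [ 518. -268.]
scene red [ 183.66476438 -297.32312998   11.        ]
dp [0.4241, -0.3631, -0.1033] rot [-0.0007, -0.0, 0.2318]
```

Run:
```python
from h import *
go(560,-190,250,0); go(500,130,250,0,(560,-190,250,0))
```

```text
dp [0.5013, -0.2113, -0.0234] rot [-0.0007, -0.0, 0.2318]
dp [-0.06, -0.32, -0.0] rot [0.0, 0.0, 0.0]
```

```bash
python3 -m pendant '{"dp":[[0.43,-0.18,-0.02],[0.43,-0.18,-0.02],[0.43,-0.18,-0.02],[0.43,-0.18,-0.02],[0.43,-0.18,-0.02],[0.43,-0.18,-0.02],[0.43,-0.18,-0.02],[0.43,-0.18,-0.02]],"rotation":[[0,0,0.232],[0,0,0.232],[0,0,0.232],[0,0,0.232],[0,0,0.232],[0,0,0.232],[0,0,0.232],[0,0,0.232]]}'
python3 - <<'E'
from h import *
go(560,-190,250,0)
E
```

```text
time: 1.25
tool_pos: [499.8, -234.7, 246.7]
tcp_rot: [-3.141, -0.0, 0.002]
contact_force: [-0.5, -0.2, 0.4]
grip_width: 92.1
finger_force: 0.0
dp [0.0603, -0.0446, -0.0033] rot [-0.0002, -0.0003, 0.0025]
```

```bash
python3 -m pendant '{"dp":[[0.05,-0.045,0],[0.05,-0.045,0],[0.05,-0.045,0],[0.05,-0.045,0]],"rotation":[[0,0,0],[0,0,0],[0,0,0],[0,0,0]]}'
python3 - <<'E'
from h import *
import pickle
print(get_obs()["tool_pos"],get_obs()["tcp_rot"])
c=cap("wrist"); save(c,"w1.png"); pickle.dump(c,open("w1.pkl","wb"))
E
python3 -m pendant '{"dp":[[-0.05,-0.32,0],[-0.05,-0.32,0],[-0.05,-0.32,0],[-0.05,-0.32,0],[-0.05,-0.32,0],[-0.05,-0.32,0],[-0.05,-0.32,0],[-0.05,-0.32,0]],"rotation":[[0,0,0],[0,0,0],[0,0,0],[0,0,0],[0,0,0],[0,0,0],[0,0,0],[0,0,0]]}'
python3 - <<'E'
from h import *
import pickle
print(get_obs()["tool_pos"],get_obs()["tcp_rot"])
c=cap("wrist"); save(c,"w2.png"); pickle.dump(c,open("w2.pkl","wb"))
E
```

```text
time: 1.75
tool_pos: [546.9, -193.0, 246.8]
tcp_rot: [3.141, 0.0, -0.002]
contact_force: [-0.4, -0.2, -0.7]
grip_width: 92.0
finger_force: 0.0
[ 546.93449004 -193.0341549   246.75136935] [ 3.14125623e+00  4.05949232e-04 -1.60674380e-03]
time: 2.8
tool_pos: [498.3, 126.2, 246.7]
tcp_rot: [3.141, -0.0, -0.002]
contact_force: [0.7, -1.0, -0.3]
grip_width: 91.8
finger_force: 0.0
[498.26597894 126.17516756 246.69383119] [ 3.14092879e+00 -1.27115808e-04 -2.41270484e-03]
```

View pics/w1.png

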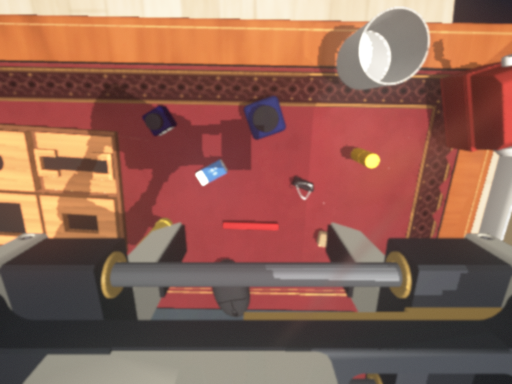

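View pics/w2.png

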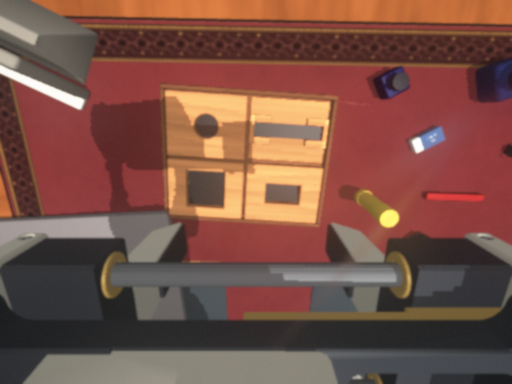

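w1 shows the ink bottle at (266,118) slightly turned, the wax at (250,226) along y, the small bottle at (158,120), the short glue at (366,158), and the stamp mostly hidden behind the finger at (321,238). w2 shows the round recess at (206,125), trough (288,131), square (206,188) and oblong (283,194), and the tall glue with its foot at (365,197) and top at (390,218). Next I segment these.

Run:
```python
from h import *
import pickle
c1=pickle.load(open("w1.pkl","rb")); c2=pickle.load(open("w2.pkl","rb"))
def near(mask,u,v,r=40):
    n,l,s,ce=cv2.connectedComponentsWithStats(mask.astype(np.uint8)*255)
    k=[i for i in range(1,n) if s[i,4]>15]; i=min(k,key=lambda i:np.hypot(*(ce[i]-[u,v])))
    m=(l==i).astype(np.uint8); cn=max(cv2.findContours(m,cv2.RETR_EXTERNAL,cv2.CHAIN_APPROX_NONE)[0],key=cv2.contourArea)
    return m,cn,s[i],ce[i]
def rect(c,cn,z):
    P=np.array([onz(c,u,v,z)[:2] for u,v in cn[:,0]],np.float32); (x,y),(w,h),a=cv2.minAreaRect(P)
    if w<h: w,h=h,w; a+=90
    return np.round([x,y,w,h,a],1)
for n,c,hs in (("w1",c1,0),("w2",c2,0)):
    im=c["im"]; hsv=cv2.cvtColor(im,cv2.COLOR_RGB2HSV); H,S,V=[hsv[...,i].astype(int) for i in range(3)]
    red=((H<6)|(H>174))&(S>190)&(V>150)
    for u,v in ([(250,226)] if n=="w1" else [(455,196)]):
        m,cn,s,ce=near(red,u,v); print(n,"wax",s,ce,rect(c,cn,11))
    blue=((H>105)&(H<140)&(S>100)&(V<150)&(V>15))|(V<70)&(im[...,2]>im[...,0]+8)
    if n=="w1":
        for nm,u,v,z in (("ink",266,118,38),("small",158,120,30)):
            m,cn,s,ce=near(blue,u,v); print(nm,s,ce,rect(c,cn,z))
        dark=(im.max(2)<45); m,cn,s,ce=near(dark,266,118); print("cap",s,ce,onz(c,*ce,60))
    yel=(H>20)&(H<35)&(S>140)&(V>120)
    for u,v in ([(366,158)] if n=="w1" else [(378,210)]):
        m,cn,s,ce=near(yel,u,v); print("yellow",s,ce)
    if n=="w2":
        print("glue",onz(c,390,218,91),onz(c,365,197,0))
        sub=(im.max(2)<95)
        for nm,u,v in (("round",206,125),("trough",288,131),("square",206,188),("oblong",283,194)):
            m,cn,s,ce=near(sub,u,v); print(nm,s,np.round(ce,1),rect(c,cn,16),"centroid",np.round(onz(c,*ce,16)[:2],1))
        print(im[125,206],im[131,288],im[188,206],im[194,283],im[131,270],"w1 rgb",c1["im"][118,266],c1["im"][105,285],c1["im"][226,250],c1["im"][238,321])
```

```text
Traceback (most recent call last):
ValueError: min() iterable argument is empty
```

```bash
cat >> h.py <<'E'
def near(mask,u,v):
    n,l,s,ce=cv2.connectedComponentsWithStats(mask.astype(np.uint8)*255)
    k=[i for i in range(1,n) if s[i,4]>15]
    if not k: return None
    i=min(k,key=lambda i:np.hypot(*(ce[i]-[u,v])))
    m=(l==i).astype(np.uint8); cn=max(cv2.findContours(m,cv2.RETR_EXTERNAL,cv2.CHAIN_APPROX_NONE)[0],key=cv2.contourArea)
    return m,cn,s[i],ce[i]
def rect(c,cn,z):
    P=np.array([onz(c,u,v,z)[:2] for u,v in cn[:,0]],np.float32); (x,y),(w,h),a=cv2.minAreaRect(P)
    if w<h: w,h=h,w; a+=90
    return np.round([x,y,w,h,a],1)
def show(c,nm,mask,u,v,z):
    r=near(mask,u,v)
    if r is None: print(nm,"none"); return
    print(nm,r[2].tolist(),np.round(r[3],1),"rect",rect(c,r[1],z),"cen",np.round(onz(c,*r[3],z)[:2],1)); return r
def chan(c):
    im=c["im"].astype(int); hsv=cv2.cvtColor(c["im"],cv2.COLOR_RGB2HSV).astype(int)
    return (im[...,0],im[...,1],im[...,2],hsv[...,0],hsv[...,1],hsv[...,2])
E
python3 - <<'E'
from h import *
import pickle
c1=pickle.load(open("w1.pkl","rb")); c2=pickle.load(open("w2.pkl","rb"))
print([c1["im"][v,u].tolist() for u,v in ((250,226),(250,210),(266,118),(285,105),(372,160),(321,238))])
print([c2["im"][v,u].tolist() for u,v in ((206,125),(288,131),(206,188),(283,194),(270,131),(455,196),(390,218),(225,140))])
r,g,b,H,S,V=chan(c1)
show(c1,"wax",(r>g+90)&(r>b+90)&(r>150),250,226,11)
show(c1,"ink",(b>r+15)&(V<140),266,118,38)
show(c1,"ink+cap",((b>r+5)&(V<140)),266,118,38)
show(c1,"cap",(V<50)&(b<r+25),266,118,60)
show(c1,"small",(b>r+10)&(V<140),158,120,30)
show(c1,"short",(r>b+60)&(g>b+60)&(H>20),366,158,56)
r,g,b,H,S,V=chan(c2)
show(c2,"wax2",(r>g+90)&(r>b+90)&(r>150),455,196,11)
print("glue",onz(c2,390,218,91),onz(c2,365,197,0))
for nm,u,v in (("round",206,125),("trough",288,131),("square",206,188),("oblong",283,194)):
    show(c2,nm,(S<90)&(V<120),u,v,16)
E
```

```text
[[244, 77, 77], [178, 73, 75], [75, 65, 66], [171, 106, 73], [255, 255, 142], [233, 198, 149]]
[[92, 68, 59], [140, 123, 114], [87, 71, 62], [124, 99, 88], [131, 115, 106], [221, 65, 63], [253, 245, 117], [190, 126, 81]]
wax [301, 190, 6, 6, 20] [303.4 192.3] rect [ 505.9 -265.3    9.1    5.5   48.1] cen [ 505.2 -265.7]
ink [245, 97, 40, 41, 572] [265.  115.5] rect [ 617.1 -203.9   44.5   44.4  108.2] cen [ 619.5 -204.5]
ink+cap [244, 96, 41, 42, 670] [264.6 115.8] rect [ 617.1 -204.    45.4   45.3  108.2] cen [ 619.2 -203.9]
cap [163, 107, 12, 19, 73] [169. 117.] rect [619.4 -84.5  24.3   5.3  25. ] cen [618.3 -84.9]
small [152, 107, 19, 27, 169] [161.6 118.9] rect [613.7 -60.   28.8  26.5  22.8] cen [615.  -65.3]
short [365, 154, 15, 14, 172] [371.8 160.5] rect [ 563.1 -344.9   18.9   17.3   90. ] cen [ 563.2 -344.8]
wax2 [426, 193, 60, 10, 465] [455.3 197.3] rect [ 448.  -182.6   91.    13.6   88.4] cen [ 448.3 -182.2]
glue [447.61642324 -42.70336632  91.        ] [445.19599775 -46.9965438    0.        ]
round [197, 115, 20, 11, 161] [206.  120.7] rect [564.4 196.1  26.7  13.5  90. ] cen [563.5 196.4]
trough [267, 192, 9, 8, 30] [270.6 196.7] rect [451.7 104.   14.1   8.5  62.5] cen [451.2 104.2]
square [189, 172, 34, 32, 1004] [205.7 187.2] rect [465.3 202.6  49.4  48.8  87.8] cen [466.3 202.4]
oblong [267, 192, 9, 8, 30] [270.6 196.7] rect [451.7 104.   14.1   8.5  62.5] cen [451.2 104.2]
```

Run:
```python
from h import *
import pickle
c2=pickle.load(open("w2.pkl","rb")); c1=pickle.load(open("w1.pkl","rb"))
r,g,b,H,S,V=chan(c2)
C={}
for nm,u,v in (("round",206,125),("square",206,188),("oblong",283,194),("trough",288,131)):
    q=show(c2,nm,(S<120)&(V<165)|(V<105),u,v,16); C[nm]=rect(c2,q[1],16)[:2]
# grid fit: insert frame coords: x pitch 94, y pitch 118, relative to centre
L={"round":(47,59),"trough":(47,-59),"square":(-47,59),"oblong":(-47,-59)}
ks=["round","square","oblong"]
A=np.array([L[k] for k in ks],float);B=np.array([C[k] for k in ks],float)
Rm,_=R.align_vectors(np.c_[B-B.mean(0),[0]*3],np.c_[A-A.mean(0),[0]*3]); th=Rm.as_rotvec()[2]
M=Rm.as_matrix()[:2,:2]; t=B.mean(0)-M@A.mean(0)
print("yaw",th,"centre",t)
for k in L: print(k,np.round(M@L[k]+t,1), C[k])
q=show(c1,"wax1",(r*0+chan(c1)[0]>200)&(chan(c1)[1]<110),250,226,11)
```

```text
round [195, 114, 22, 23, 396] [206.  125.3] rect [557.4 197.6  30.4  29.6 177.4] cen [557.2 196.9]
square [188, 171, 36, 35, 1169] [205.3 187.6] rect [465.  203.   53.3  52.1  86.7] cen [465.7 203.1]
oblong [266, 184, 32, 19, 533] [281.6 193. ] rect [456.9  87.4  49.3  26.7  86.2] cen [457.1  87.6]
trough [253, 123, 70, 17, 890] [287.5 130.9] rect [549.6  81.8  96.9  19.5  85.9] cen [549.5  81.8]
yaw -0.06608937476034388 centre [507.43365291 142.00828782]
round [558.2 197.8] [557.4 197.6]
trough [550.4  80. ] [549.6  81.8]
square [464.4 204. ] [465. 203.]
oblong [456.6  86.2] [456.9  87.4]
wax1 [223, 223, 56, 8, 346] [250.7 226.1] rect [ 448.2 -184.    88.3   11.1   88. ] cen [ 448.3 -184.2]
```

Run:
```python
from h import *
go(448,-183,110,1.536); go(448,-183,3,1.536,(448,-183,110,1.536))
```

```text
dp [-0.0494, 0.3093, 0.1368] rot [0.0004, 0.0003, -1.5387]
dp [0.0, -0.0, 0.107] rot [0.0, 0.0, 0.0]
```

```bash
python3 -m pendant '{"dp":[[-0.049,0.309,0.12],[-0.049,0.309,0.12],[-0.049,0.309,0.12],[-0.049,0.309,0.12],[-0.049,0.309,0.12],[-0.049,0.309,0.12],[-0.049,0.309,0.12],[-0.049,0.309,0.12]],"rotation":[[0,0,-1.48],[0,0,-1.48],[0,0,-1.48],[0,0,-1.48],[0,0,-1.48],[0,0,-1.48],[0,0,-1.48],[0,0,-1.48]]}' 0.05
python3 - <<'E'
from h import *
import pickle
go(448,-183,60,1.536)
c=cap("wrist"); save(c,"w3.png"); pickle.dump(c,open("w3.pkl","wb"))
r,g,b,H,S,V=chan(c)
show(c,"wax",(r>180)&(g<110)&(b<110),256,210,11)
E
```

```text
time: 3.85
tool_pos: [447.8, -183.4, 126.2]
tcp_rot: [-3.141, -0.0, 1.388]
contact_force: [0.2, 0.2, -0.4]
grip_width: 49.9
finger_force: 0.0
dp [0.0004, 0.0002, 0.0662] rot [-0.0009, -0.0001, -0.148]
wax [148, 0, 280, 261, 28607] [314. 153.] rect [ 502.3 -181.   328.5  197.1   34.4] cen [ 513.8 -156.5]
```

View pics/w3.png

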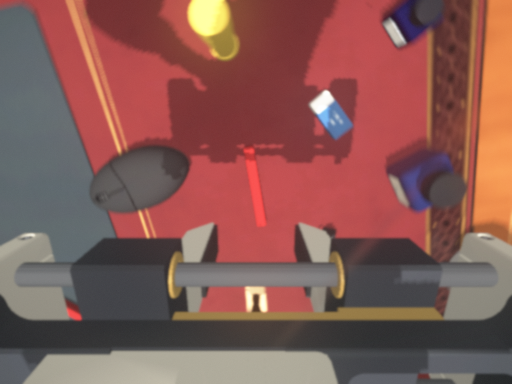

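w3: the wax runs from (250,150) to (262,226), roughly between the fingers. The mouse at (140,178) is clear on the left.

```bash
python3 - <<'E'
from h import *
import pickle
c=pickle.load(open("w3.pkl","rb"))
for u,v in((250,150),(262,226)): print(onz(c,u,v,11 if v<200 else 6))
E
python3 -m pendant '{"dp":[[0,0,0.03],[0,0,0.066],[0,0,0.066],[0,0,0.066]],"rotation":[[0,0,-0.1],[0,0,-0.148],[0,0,-0.148],[0,0,-0.148]]}' 0.05
python3 - <<'E'
from h import *
import pickle
go(448,-183,3,1.536)
c=cap("wrist"); r,g,b,H,S,V=chan(c); pickle.dump(c,open("w4.pkl","wb"))
save(c,"w4.png")
E
```

```text
[ 450.18644689 -141.72883436   11.        ]
[ 447.28218412 -229.17143666    6.        ]
time: 4.4
tool_pos: [449.2, -181.9, 61.7]
tcp_rot: [3.14, 0.001, 1.531]
contact_force: [0.8, 0.9, 0.2]
grip_width: 49.9
finger_force: 0.0
dp [-0.0011, -0.0013, 0.0587] rot [0.0011, 0.0008, -0.0047]
```

```bash
python3 -m pendant '{"dp":[[-0.002,-0.001,0.03],[-0.002,-0.001,0.05],[-0.002,-0.001,0.058],[-0.002,-0.001,0.058]],"rotation":[[0,0,0],[0,0,0],[0,0,0],[0,0,0]]}' 0.05
python3 -m pendant '{"dp":[[0,0,0],[0,0,0],[0,0,0],[0,0,0],[0,0,0],[0,0,0]],"rotation":[[0,0,0],[0,0,0],[0,0,0],[0,0,0],[0,0,0],[0,0,0]]}' 0.0
```

```text
time: 4.95
tool_pos: [448.1, -183.2, 3.3]
tcp_rot: [3.141, 0.0, 1.534]
contact_force: [1.4, 0.8, -0.2]
grip_width: 50.0
finger_force: 0.0
time: 5.7
tool_pos: [447.7, -183.0, 2.8]
tcp_rot: [3.142, 0.0, 1.534]
contact_force: [-0.4, 0.2, 1.6]
grip_width: 11.0
finger_force: 30.0
```

```bash
python3 -m pendant '{"dp":[[0,0,-0.06],[0,0,-0.12],[0,0,-0.12]],"rotation":[[0,0,0],[0,0,0],[0,0,0]]}'
python3 - <<'E'
from h import *
go(550,81.5,123,1.505); go(550,81.5,40,1.505)
E
```

```text
time: 6.08
tool_pos: [450.1, -184.4, 126.9]
tcp_rot: [3.134, 0.005, 1.534]
contact_force: [-0.5, 0.3, -1.8]
grip_width: 10.8
finger_force: 30.0
dp [0.2693, 0.0901, 0.0034] rot [0.0081, 0.0044, 0.0294]
dp [0.2697, 0.0894, 0.0864] rot [0.0081, 0.0044, 0.0294]
```

```bash
python3 -m pendant '{"dp":[[0.268,0.092,0.0],[0.268,0.092,0.0],[0.268,0.092,0.0],[0.268,0.092,0.0],[0.268,0.092,0.0],[0.268,0.092,0.06],[0.268,0.092,0.08],[0.268,0.092,0.08]],"rotation":[[0,0,0.029],[0,0,0.029],[0,0,0.029],[0,0,0.029],[0,0,0.029],[0,0,0.029],[0,0,0.029],[0,0,0.029]]}'
python3 - <<'E'
from h import *
import pickle
go(550,81.5,7.5,1.505)
c=cap("wrist"); save(c,"w5.png"); pickle.dump(c,open("w5.pkl","wb"))
E
```

```text
time: 7.08
tool_pos: [547.4, 81.6, 40.1]
tcp_rot: [-3.136, 0.001, 1.506]
contact_force: [-1.2, -0.0, -0.3]
grip_width: 10.6
finger_force: 30.0
dp [0.0001, 0.0028, 0.0325] rot [-0.0059, 0.0005, 0.0005]
```

View pics/w5.png

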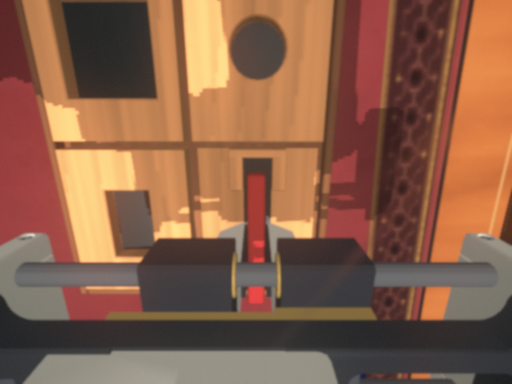

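w5: the wax at (257,180) hangs over the trough slot, whose far end is at (258,158). The round recess (259,48) and square recess (112,50) are clear here, so I refine the grid from them.

Run:
```python
from h import *
import pickle
c=pickle.load(open("w5.pkl","rb")); r,g,b,H,S,V=chan(c)
show(c,"round",(V<130)&(S<130),259,48,16); show(c,"square",(V<130)&(S<130),112,50,16); show(c,"oblong",(V<130)&(S<130),135,220,16)
for z in (12,): print("slot",onz(c,244,165,z),onz(c,272,165,z), "end",onz(c,258,158,z))
print("waxend",onz(c,257,174,50))
```

```text
round [231, 21, 54, 59, 2468] [257.7  49.9] rect [556.7 196.3  32.1  31.7  27. ] cen [556.7 196.8]
square [61, 1, 96, 98, 8035] [110.2  48.3] rect [467.1 201.5  53.2  50.6  86.2] cen [467.3 203.5]
oblong [20, 237, 11, 3, 17] [ 24.6 238.2] rect [374.2  81.    8.2   1.2   4.1] cen [373.9  81. ]
slot [542.7250451  125.73384439  12.        ] [562.32665939 124.50965158  12.        ] end [552.83141112 130.06160566  12.        ]
waxend [552.05965514 127.84366708  50.        ]
```

```bash
python3 -m pendant '{"dp":[[-0.001,0.0015,0.01],[-0.001,0.0015,0.02],[-0.001,0.0015,0.028],[-0.001,0.0015,0.0315],[-0.001,0.0015,0.0315]],"rotation":[[0,0,0],[0,0,0],[0,0,0],[0,0,0],[0,0,0]]}'
python3 - <<'E'
from h import *
go(549.6,80,7.5,1.505)
E
```

```text
time: 7.75
tool_pos: [550.7, 80.4, 11.0]
tcp_rot: [-3.141, 0.0, 1.505]
contact_force: [1.1, -0.1, -0.0]
grip_width: 10.9
finger_force: 30.0
dp [-0.0004, -0.0011, 0.0035] rot [-0.0004, 0.0001, 0.0003]
```

```bash
python3 -m pendant '{"dp":[[0,-0.001,0.002],[0,-0.001,0.003],[0,-0.001,0.003]],"rotation":[[0,0,0],[0,0,0],[0,0,0]]}'
python3 -m pendant '{"dp":[[0,0,0],[0,0,0],[0,0,0],[0,0,0]],"rotation":[[0,0,0],[0,0,0],[0,0,0],[0,0,0]]}' 0.04
```

```text
time: 8.12
tool_pos: [549.9, 80.5, 8.2]
tcp_rot: [3.141, 0.0, 1.505]
contact_force: [1.4, -0.4, -0.5]
grip_width: 10.6
finger_force: 30.0
time: 8.62
tool_pos: [549.9, 80.5, 8.2]
tcp_rot: [3.142, 0.0, 1.505]
contact_force: [0.4, 0.6, 0.2]
grip_width: 39.6
finger_force: 0.0
```

```bash
python3 -m pendant '{"dp":[[0,0,-0.05],[-0.03,0,-0.11],[-0.09,0,-0.15],[-0.09,0,-0.15],[-0.09,0,-0.15]],"rotation":[[0,0,0],[0,0,0],[0,0,0],[0,0,0],[0,0,0]]}' 0.04
python3 - <<'E'
from h import *
import pickle
c=cap("wrist"); save(c,"w6.png"); pickle.dump(c,open("w6.pkl","wb")); r,g,b,H,S,V=chan(c)
go(417,-385,150,1.505)
show(c,"wax",(r>130)&(g<90)&(r>2*g),256,170,15)
E
```

```text
time: 9.25
tool_pos: [543.9, -9.7, 158.2]
tcp_rot: [3.141, -0.0, 1.504]
contact_force: [-1.0, 0.5, -0.3]
grip_width: 40.1
finger_force: 0.0
dp [-0.3837, -0.1013, 0.0073] rot [-0.0015, -0.0005, -0.0003]
wax [313, 133, 12, 5, 36] [317.8 134.8] rect [617.4  39.3  12.1   4.3 176.2] cen [616.5  39.6]
```

View pics/w6.png

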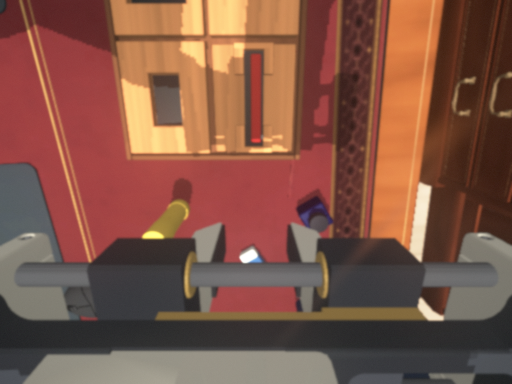

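w6: the wax lies in the trough at (256,97), and the oblong recess is at (167,100). Now to the stamp.

```bash
python3 -m pendant '{"dp":[[-0.383,-0.101,0.007],[-0.383,-0.101,0.007],[-0.383,-0.101,0.007],[-0.383,-0.101,0.007],[-0.383,-0.101,0.007],[-0.383,-0.101,0.007],[-0.383,-0.101,0.007],[-0.383,-0.101,0.007]],"rotation":[[0,0,0],[0,0,0],[0,0,0],[0,0,0],[0,0,0],[0,0,0],[0,0,0],[0,0,0]]}' 0.08
python3 - <<'E'
from h import *
import pickle
c=pickle.load(open("w6.pkl","rb")); r,g,b,H,S,V=chan(c)
show(c,"oblong",(V<130)&(S<125),167,100,16)
show(c,"wax",(r>100)&(g<70)&(r>2*g)&(H>170)|(r>100)&(g<60)&(H<4),256,97,15)
c=cap("wrist"); print(get_obs()["tool_pos"],get_obs()["tcp_rot"]); save(c,"w7.png"); pickle.dump(c,open("w7.pkl","wb")); r,g,b,H,S,V=chan(c)
E
```

```text
time: 10.3
tool_pos: [418.0, -384.4, 149.6]
tcp_rot: [-3.14, -0.002, 1.504]
contact_force: [1.0, 1.5, 0.2]
grip_width: 79.8
finger_force: 0.0
oblong [152, 75, 30, 50, 1239] [166.6  98.9] rect [456.9  86.2  49.   27.3  86.2] cen [456.8  87.4]
wax [251, 55, 10, 84, 668] [255.4 101.4] rect [550.8  81.9  83.    9.9  85.9] cen [550.3  78.9]
[ 418.4344348  -383.31485387  149.96778045] [-3.14014288e+00 -2.47218904e-03  1.50558649e+00]
```

View pics/w7.png

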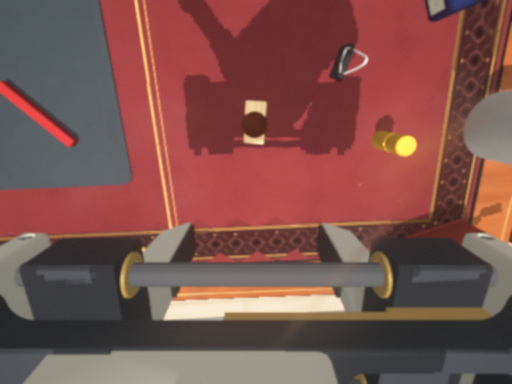

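w7: the stamp's pale base is at (256,122) with the dark handle at (255,125), almost straight below the camera.

Run:
```python
from h import *
import pickle
c=pickle.load(open("w7.pkl","rb")); r,g,b,H,S,V=chan(c)
base=(r>170)&(g>140); hd=(V<75)
roi=np.zeros(base.shape,bool); roi[95:150,240:272]=1
ys,xs=np.nonzero(base&roi); cn=np.c_[xs,ys][:,None]; print("base",rect(c,cn,14))
show(c,"handle",hd&roi,255,125,60)
go(417,-311,38,1.505)
```

```text
base [ 421.7 -317.    44.3   21.3   83.6]
handle none
dp [0.0718, -0.006, 0.1122] rot [-0.0015, -0.0025, 0.0006]
```

Run:
```python
from h import *
import pickle
c=pickle.load(open("w7.pkl","rb"))
print(onz(c,255,125,64))
go(421.5,-317,38,1.459)
```

```text
[ 422.49966389 -316.63882394   64.        ]
dp [0.0661, -0.0011, 0.1121] rot [-0.0015, -0.0024, 0.0466]
```

```bash
python3 -m pendant '{"dp":[[0.04,-0.001,0.02],[0.066,-0.001,0.05],[0.066,-0.001,0.05],[0.066,-0.001,0.08],[0.066,-0.001,0.1],[0.066,-0.001,0.112],[0.066,-0.001,0.112],[0.066,-0.001,0.112]],"rotation":[[0,0,0.047],[0,0,0.047],[0,0,0.047],[0,0,0.047],[0,0,0.047],[0,0,0.047],[0,0,0.047],[0,0,0.047]]}' 0.08
python3 -m pendant '{"dp":[[0,0,0],[0,0,0],[0,0,0],[0,0,0],[0,0,0],[0,0,0]],"rotation":[[0,0,0],[0,0,0],[0,0,0],[0,0,0],[0,0,0],[0,0,0]]}' 0.0
python3 -m pendant '{"dp":[[0,0,-0.05],[0,0,-0.1],[0,0,-0.1],[0,0,-0.1]],"rotation":[[0,0,0],[0,0,0],[0,0,0],[0,0,0]]}'
python3 - <<'E'
from h import *
go(457,87,130,1.505)
E
```

```text
time: 11.35
tool_pos: [422.1, -319.4, 40.1]
tcp_rot: [3.14, 0.001, 1.459]
contact_force: [0.9, 0.0, -0.0]
grip_width: 79.8
finger_force: 0.0
time: 12.1
tool_pos: [421.4, -319.0, 39.2]
tcp_rot: [-3.142, 0.0, 1.458]
contact_force: [0.0, -0.4, -0.0]
grip_width: 24.4
finger_force: 0.2
time: 12.6
tool_pos: [421.1, -318.6, 138.6]
tcp_rot: [-3.141, -0.001, 1.458]
contact_force: [-0.5, 0.6, -1.2]
grip_width: 22.0
finger_force: 30.0
dp [0.407, -0.0098, 0.0089] rot [-0.0007, -0.0005, -0.0467]
```

```bash
python3 -m pendant '{"dp":[[0.03,0,-0.03],[0.404,-0.009,-0.035],[0.404,-0.009,-0.035],[0.404,-0.009,-0.035],[0.404,-0.009,-0.035],[0.404,-0.009,-0.035],[0.404,-0.009,-0.035],[0.404,-0.009,-0.035]],"rotation":[[0,0,-0.047],[0,0,-0.047],[0,0,-0.047],[0,0,-0.047],[0,0,-0.047],[0,0,-0.047],[0,0,-0.047],[0,0,-0.047]]}'
python3 - <<'E'
from h import *
import pickle
go(457,85,90,1.505)
c=cap("wrist"); save(c,"w8.png"); pickle.dump(c,open("w8.pkl","wb"))
E
```

```text
time: 13.6
tool_pos: [456.6, 87.4, 172.5]
tcp_rot: [-3.138, -0.0, 1.512]
contact_force: [0.2, -0.3, -0.5]
grip_width: 22.3
finger_force: 30.0
dp [-0.0024, 0.0008, 0.0825] rot [-0.0033, -0.0004, 0.0068]
```

View pics/w8.png

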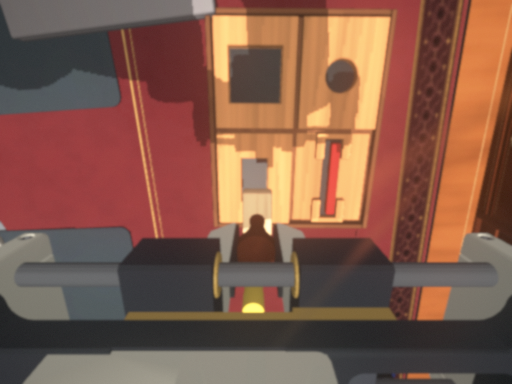

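Run:
```python
from h import *
import pickle
c=pickle.load(open("w8.pkl","rb")); r,g,b,H,S,V=chan(c)
print([ (v,c["im"][v,257].tolist()) for v in range(180,222,3)])
for z in (110,120,130,140,147): print(z,[np.round(onz(c,u,191,z),1)[:2] for u in (244,271)])
cv2.imwrite("pics/w8c.png",cv2.resize(c["im"][140:250,200:320,::-1],None,fx=5,fy=5,interpolation=cv2.INTER_CUBIC))
```

```text
[(180, [161, 141, 131]), (183, [161, 141, 131]), (186, [160, 141, 129]), (189, [163, 127, 100]), (192, [191, 148, 111]), (195, [236, 198, 147]), (198, [236, 199, 148]), (201, [235, 197, 148]), (204, [235, 196, 147]), (207, [235, 197, 148]), (210, [233, 196, 147]), (213, [208, 163, 120]), (216, [108, 63, 44]), (219, [103, 59, 40])]
110 [array([448.1, 101.9]), array([471.2, 100.6])]
120 [array([448.8, 104.9]), array([470.8, 103.7])]
130 [array([449.4, 108. ]), array([470.4, 106.8])]
140 [array([450.1, 111.1]), array([470.1, 109.9])]
147 [array([450.6, 113.2]), array([469.8, 112.1])]
```

View pics/w8c.png

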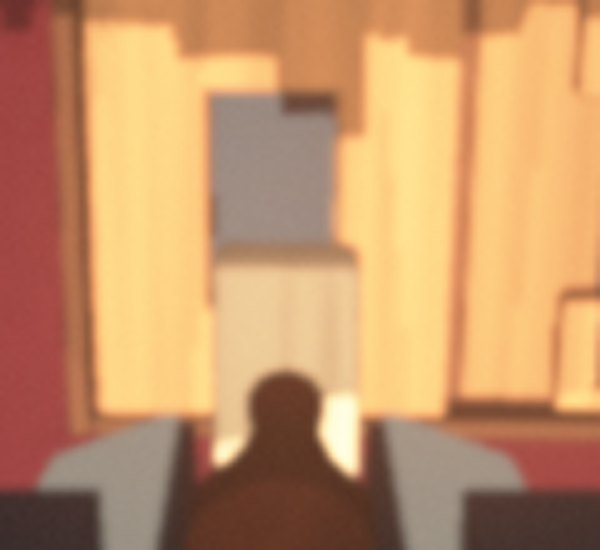

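Run:
```python
from h import *
import pickle
c=pickle.load(open("w8.pkl","rb"))
for Z in (115,125,135,145): print(Z,np.round(onz(c,257,193.2,Z),1)[:2],np.round(onz(c,257,189,Z-14),1)[:2],"w",np.round(np.linalg.norm(onz(c,243.3,193.2,Z)-onz(c,271.2,193.2,Z)),1))
s=cap("scene"); cv2.imwrite("pics/s8.png",cv2.resize(s["im"][80:230,130:330,::-1],None,fx=4,fy=4,interpolation=cv2.INTER_CUBIC))
print(get_obs()["tool_pos"],get_obs()["tcp_rot"])
```

```text
115 [459.2 100.9] [459.2 100.4] w 23.4
125 [459.4 104. ] [459.3 103.4] w 22.4
135 [459.5 107.2] [459.5 106.4] w 21.3
145 [459.7 110.4] [459.7 109.4] w 20.2
[456.92731465  83.8475915  172.7496545 ] [-3.13846841e+00  8.09222039e-04  1.50746521e+00]
```

View pics/s8.png

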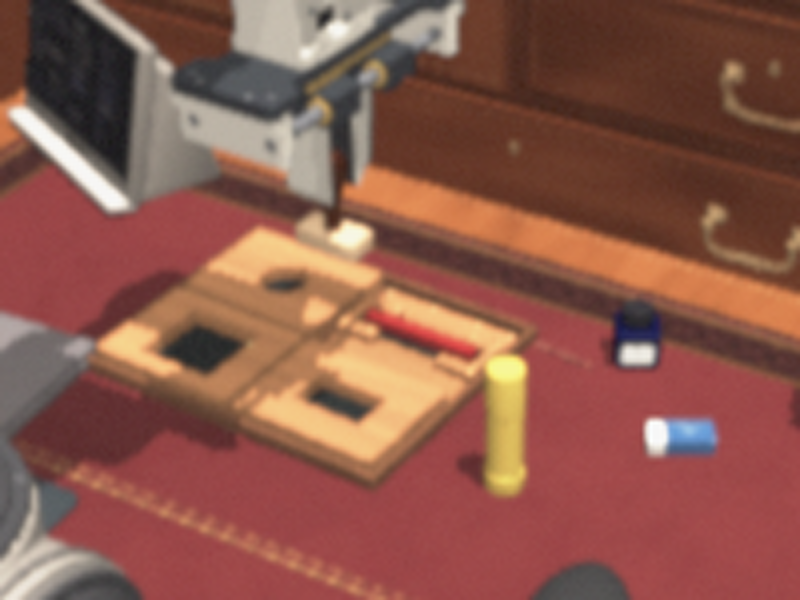

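```bash
python3 -m pendant '{"dp":[[0,0,0.04],[0,0,0.08],[0,0,0.095],[0,0,0.095],[0,0,0.095],[0,0,0.095]],"rotation":[[0,0,0],[0,0,0],[0,0,0],[0,0,0],[0,0,0],[0,0,0]]}'
python3 - <<'E'
from h import *
import pickle
go(456.5,85,55,1.505)
c=cap("wrist"); pickle.dump(c,open("w9.pkl","wb")); r,g,b,H,S,V=chan(c)
p=get_obs()["tool_pos"];print(p)
for v in range(140,230,5): print(v,c["im"][v,257].tolist(),"edges",np.nonzero(np.abs(np.diff(r[v,225:295]))>25)[0]+225)
E
```

```text
time: 14.45
tool_pos: [458.4, 83.0, 80.0]
tcp_rot: [3.14, 0.0, 1.505]
contact_force: [0.1, 0.3, 0.5]
grip_width: 21.8
finger_force: 30.0
dp [0.0018, -0.0021, 0.025] rot [0.0017, 0.0, -0.0004]
[458.38112925  83.21232318  79.93402983]
140 [191, 129, 82] edges []
145 [192, 130, 83] edges []
150 [191, 129, 82] edges []
155 [191, 130, 83] edges []
160 [192, 130, 84] edges []
165 [192, 130, 82] edges []
170 [184, 125, 79] edges []
175 [79, 61, 50] edges []
180 [79, 58, 48] edges [267 268]
185 [81, 60, 48] edges [267 268]
190 [149, 118, 89] edges []
195 [227, 189, 141] edges [242 281]
200 [227, 188, 140] edges [231 232 233 242]
205 [226, 188, 141] edges [232 233 241 242]
210 [225, 186, 138] edges [232 233 242]
215 [104, 69, 48] edges [232 233 241 242 251 261]
220 [89, 54, 37] edges [232 242 248 249 250 262 263 264]
225 [86, 53, 36] edges [235 241 242 249 250 262 263 273]
```

Run:
```python
from h import *
import pickle
c=pickle.load(open("w9.pkl","rb")); g=c["im"][...,1].astype(int)
for v in (176,182,187,196,202,208): print(v,[(u+232,int(d)) for u,d in enumerate(np.diff(g[v,232:290])) if abs(d)>9])
print("col",[(v,int(g[v,250])) for v in range(166,200,2)])
for Z in (35,40,45,50): print(Z,np.round(onz(c,242.4,193,Z)[:2],1),np.round(onz(c,270.5,193,Z)[:2],1))
for u,v in ((250,172),(268,182),(242,182)): print("recess",u,v,np.round(onz(c,u,v,16),1))
```

```text
176 [(232, -15), (233, -11), (267, 16), (268, 15), (269, 14)]
182 [(232, -12), (233, -11), (266, 11), (267, 17), (268, 16), (269, 10)]
187 [(232, -12), (233, -14), (234, -10), (266, 10), (267, 13), (268, 14), (269, 13)]
196 [(233, 13), (241, 13), (242, 21), (243, 15), (279, -13), (280, -27), (281, -26)]
202 [(232, -33), (233, -16), (234, 12), (235, 14), (241, 13), (242, 25), (243, 15), (270, -17), (272, 17), (273, 17), (284, 10)]
208 [(232, -35), (233, -15), (234, 13), (235, 11), (241, 14), (242, 25), (243, 16), (272, 12), (273, 11)]
col [(166, 119), (168, 121), (170, 117), (172, 82), (174, 61), (176, 59), (178, 60), (180, 58), (182, 59), (184, 63), (186, 61), (188, 92), (190, 121), (192, 145), (194, 186), (196, 196), (198, 196)]
35 [450.  101.4] [472.2 100. ]
40 [450.4 103. ] [472.  101.6]
45 [450.8 104.6] [471.8 103.2]
50 [451.1 106.1] [471.6 104.8]
recess 250 172 [456.6 113.6  16. ]
recess 268 182 [471.3 103.9  16. ]
recess 242 182 [449.1 105.3  16. ]
```

```bash
python3 -m pendant '{"dp":[[0.0023,-0.0036,0],[0.0023,-0.0036,0.008],[0.0023,-0.0036,0.014],[0.0023,-0.0036,0.018],[0.0023,-0.0036,0.022],[0.0023,-0.0036,0.024],[0.0023,-0.0036,0.024]],"rotation":[[0,0,0],[0,0,0],[0,0,0],[0,0,0],[0,0,0],[0,0,0],[0,0,0]]}'
python3 -m pendant '{"dp":[[0,0,0.002],[0,0,0.003],[0,0,0.003]],"rotation":[[0,0,0],[0,0,0],[0,0,0]]}'
python3 -m pendant '{"dp":[[0,0,0.002],[0,0,0.003],[0,0,0.003]],"rotation":[[0,0,0],[0,0,0],[0,0,0]]}'
```

```text
time: 15.38
tool_pos: [454.4, 86.0, 55.1]
tcp_rot: [-3.141, 0.0, 1.505]
contact_force: [0.1, 1.2, -0.3]
grip_width: 22.1
finger_force: 30.0
time: 15.75
tool_pos: [454.4, 86.0, 52.2]
tcp_rot: [-3.142, 0.0, 1.505]
contact_force: [0.4, -0.1, -0.7]
grip_width: 21.9
finger_force: 30.0
time: 16.12
tool_pos: [454.3, 86.0, 49.1]
tcp_rot: [-3.141, 0.0, 1.505]
contact_force: [-0.0, 0.2, -0.1]
grip_width: 21.7
finger_force: 30.0
```

```bash
python3 -m pendant '{"dp":[[0,0,0.002],[0,0,0.003],[0,0,0.003]],"rotation":[[0,0,0],[0,0,0],[0,0,0]]}'
python3 -m pendant '{"dp":[[0,0,0.001],[0,0,0.002],[0,0,0.002]],"rotation":[[0,0,0],[0,0,0],[0,0,0]]}'
```

```text
time: 16.5
tool_pos: [454.4, 86.0, 46.1]
tcp_rot: [-3.141, 0.0, 1.505]
contact_force: [0.0, 0.2, -0.2]
grip_width: 22.1
finger_force: 30.0
time: 16.88
tool_pos: [455.1, 85.7, 45.3]
tcp_rot: [3.14, 0.0, 1.505]
contact_force: [-2.1, -2.2, 11.7]
grip_width: 21.7
finger_force: 30.0
```

```bash
python3 -m pendant '{"dp":[[0,0,-0.001],[0,0,-0.001],[0,0,-0.001],[0,0,-0.001],[0,0,-0.001]],"rotation":[[0,0,0],[0,0,0],[0,0,0],[0,0,0],[0,0,0]]}' 0.07
python3 -m pendant '{"dp":[[0,0,-0.05],[0,0,-0.1],[-0.06,0,-0.12],[-0.09,0,-0.12],[-0.09,0,-0.12],[-0.09,0,-0.12]],"rotation":[[0,0,0],[0,0,0],[0,0,0],[0,0,0],[0,0,0],[0,0,0]]}'
python3 - <<'E'
from h import *
import pickle
c=cap("wrist"); save(c,"w10.png"); pickle.dump(c,open("w10.pkl","wb")); g=chan(c)
cv2.imwrite("pics/w10c.png",cv2.resize(c["im"][0:240,100:420,::-1],None,fx=2.5,fy=2.5,interpolation=cv2.INTER_CUBIC))
E
```

```text
time: 17.5
tool_pos: [454.4, 86.0, 45.1]
tcp_rot: [-3.141, 0.0, 1.505]
contact_force: [0.7, -0.0, -0.2]
grip_width: 66.7
finger_force: 0.0
time: 18.25
tool_pos: [448.3, -3.4, 165.0]
tcp_rot: [-3.141, -0.0, 1.505]
contact_force: [0.6, -0.2, 0.1]
grip_width: 69.9
finger_force: 0.0
```

View pics/w10c.png

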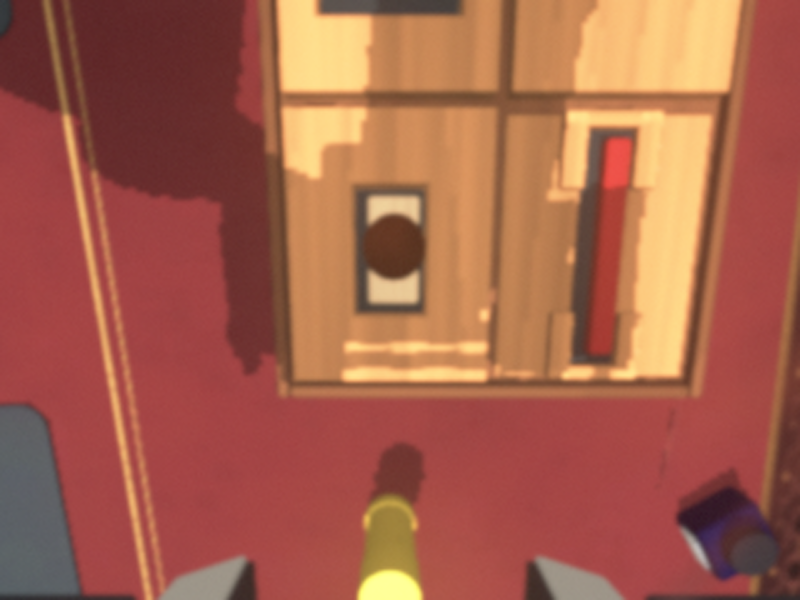

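w10: the stamp's base is inside the oblong recess at (390,250) of the crop and the wax lies in its trough. The ink bottle goes before the glue, so that the tall stick isn't in the gripper's way.

Run:
```python
from h import *
go(638,-280,150,1.888)
```

```text
dp [-0.264, 0.2073, 0.0147] rot [-0.0006, -0.0004, -0.3823]
```

```bash
python3 -m pendant '{"dp":[[-0.264,0.207,0.015],[-0.264,0.207,0.015],[-0.264,0.207,0.015],[-0.264,0.207,0.015],[-0.264,0.207,0.015],[-0.264,0.207,0.015],[-0.264,0.207,0.015],[-0.264,0.207,0.015]],"rotation":[[0,0,-0.382],[0,0,-0.382],[0,0,-0.382],[0,0,-0.382],[0,0,-0.382],[0,0,-0.382],[0,0,-0.382],[0,0,-0.382]]}' 0.085
python3 -m pendant '{"dp":[[0,0,0]],"rotation":[[0,0,0]]}'
python3 - <<'E'
from h import *
import pickle
c=cap("wrist"); save(c,"w11.png"); pickle.dump(c,open("w11.pkl","wb")); print(get_obs()["tool_pos"],get_obs()["tcp_rot"])
r,g,b,H,S,V=chan(c)
show(c,"ink",(b>r+10)&(V<170)|(V<70),256,130,38)
show(c,"cap",(V<75)&(b<r+12),256,130,60)
E
```

```text
time: 19.3
tool_pos: [637.6, -278.9, 149.7]
tcp_rot: [-3.141, -0.001, 1.889]
contact_force: [0.1, 1.0, 0.1]
grip_width: 84.8
finger_force: 0.0
time: 19.42
tool_pos: [637.7, -279.1, 150.7]
tcp_rot: [3.142, -0.0, 1.889]
contact_force: [0.2, 0.9, -1.0]
grip_width: 84.8
finger_force: 0.0
[ 637.74850893 -279.36726853  150.81575838] [3.14141541e+00 1.08162055e-04 1.88871911e+00]
ink [275, 152, 8, 8, 43] [278.7 154.9] rect [ 649.5 -236.8    7.1    6.6   64. ] cen [ 649.5 -236.9]
cap [240, 94, 37, 38, 1082] [257.9 112.3] rect [ 616.3 -204.4   31.6   31.4  153.8] cen [ 616.1 -204.1]
```

View pics/w11.png

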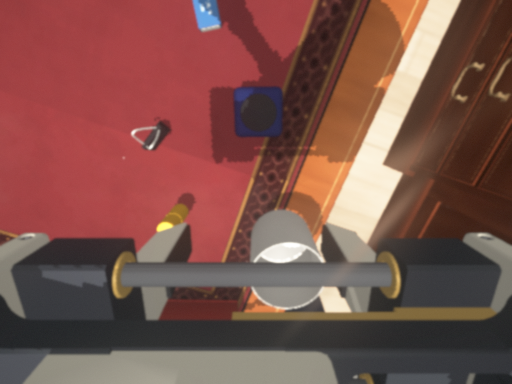

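w11: the bottle's cap is at (258,112) and its sides line up with the image, so the yaw is right. The cup at (286,260) stands behind it.

Run:
```python
from h import *
import pickle
c=pickle.load(open("w11.pkl","rb"))
print("cup",onz(c,286,275,90),onz(c,283,230,0)); go(616.2,-204.2,14,1.888)
```

```text
cup [ 687.53208993 -334.98425175   90.        ] [ 691.89719782 -329.69534906    0.        ]
dp [0.0782, 0.003, 0.1368] rot [0.0002, 0.0001, 0.0007]
```

```bash
python3 -m pendant '{"dp":[[0.05,0.003,0],[0.078,0.003,0.02],[0.078,0.003,0.06],[0.078,0.003,0.09],[0.078,0.003,0.115],[0.078,0.003,0.137],[0.078,0.003,0.137],[0.078,0.003,0.137]],"rotation":[[0,0,0],[0,0,0],[0,0,0],[0,0,0],[0,0,0],[0,0,0],[0,0,0],[0,0,0]]}' 0.085
python3 -m pendant '{"dp":[[0,0,0],[0,0,0],[0,0,0],[0,0,0],[0,0,0],[0,0,0],[0,0,0],[0,0,0]],"rotation":[[0,0,0],[0,0,0],[0,0,0],[0,0,0],[0,0,0],[0,0,0],[0,0,0],[0,0,0]]}' 0.0
```

```text
time: 20.48
tool_pos: [617.0, -205.7, 14.5]
tcp_rot: [3.14, 0.001, 1.888]
contact_force: [0.6, 0.3, -0.0]
grip_width: 84.9
finger_force: 0.0
time: 21.48
tool_pos: [616.4, -205.8, 13.3]
tcp_rot: [-3.142, 0.0, 1.887]
contact_force: [-0.9, -0.2, 2.0]
grip_width: 47.9
finger_force: 30.0
```

```bash
python3 -m pendant '{"dp":[[0,0,-0.04],[0,0,-0.09],[0,0,-0.13],[0,0,-0.13],[0,0,-0.13]],"rotation":[[0,0,0],[0,0,0],[0,0,0],[0,0,0],[0,0,0]]}'
python3 - <<'E'
from h import *
go(465.5,201.5,143,1.505)
E
```

```text
time: 22.1
tool_pos: [615.6, -205.3, 141.7]
tcp_rot: [-3.14, -0.002, 1.887]
contact_force: [-0.7, 0.0, -2.1]
grip_width: 48.1
finger_force: 30.0
dp [0.4333, -0.016, -0.0006] rot [-0.0021, -0.0013, 0.3823]
```

```bash
python3 -m pendant '{"dp":[[0.04,0,0],[0.1,-0.004,0],[0.16,-0.006,0],[0.22,-0.008,0],[0.28,-0.01,0],[0.34,-0.012,0],[0.4,-0.015,0],[0.433,-0.016,0]],"rotation":[[0,0,0.05],[0,0,0.1],[0,0,0.15],[0,0,0.2],[0,0,0.25],[0,0,0.3],[0,0,0.35],[0,0,0.382]]}'
python3 -m pendant '{"dp":[[0,0,0],[0,0,0.03],[0,0,0.06],[0,0,0.07],[0,0,0.07],[0,0,0.07]],"rotation":[[0,0,0],[0,0,0],[0,0,0],[0,0,0],[0,0,0],[0,0,0]]}'
python3 - <<'E'
from h import *
import pickle
go(465.5,201.5,18,1.505)
c=cap("wrist"); save(c,"w12.png"); pickle.dump(c,open("w12.pkl","wb")); print(get_obs()["tool_pos"])
cv2.imwrite("pics/w12c.png",cv2.resize(c["im"][80:260,130:400,::-1],None,fx=2.9,fy=2.9,interpolation=cv2.INTER_CUBIC))
g=c["im"][...,1].astype(int)
for v in range(150,225,12): print(v,[(u+180,int(d)) for u,d in enumerate(np.diff(g[v,180:330])) if abs(d)>12])
E
```

```text
time: 23.1
tool_pos: [463.7, 202.9, 141.2]
tcp_rot: [-3.137, 0.001, 1.506]
contact_force: [0.8, 0.2, -1.8]
grip_width: 48.0
finger_force: 30.0
time: 23.85
tool_pos: [467.2, 200.7, 74.0]
tcp_rot: [3.14, -0.0, 1.505]
contact_force: [0.2, 1.0, -2.3]
grip_width: 48.1
finger_force: 30.0
dp [0.0007, -0.0018, 0.056] rot [0.0014, -0.0003, -0.0001]
[467.18521228 200.77952314  74.10023112]
150 [(193, 24), (194, 28), (195, 16), (302, -15), (303, -21), (304, -14), (309, 13), (310, 20), (311, 14)]
162 [(193, 13), (194, 27), (195, 24), (301, -13), (302, -23), (303, -14), (309, 20), (310, 14)]
174 [(194, 15), (195, 32), (196, 21), (212, -13), (213, -21), (214, -19), (280, 13), (281, 16), (283, 13), (284, 16), (301, -20), (302, -18), (308, 20), (309, 18)]
186 [(195, 25), (196, 48), (197, 41), (199, -18), (200, -24), (213, -15), (214, -21), (215, -14), (281, 14), (283, 16), (284, 14), (300, -17), (301, -21), (307, 15), (308, 22), (309, 15)]
198 [(188, 19), (189, 15), (194, -19), (196, 44), (197, 56), (198, 31), (200, -14), (201, -30), (202, -24), (214, -20), (215, -17), (218, 18), (233, -17), (234, -15), (283, 14), (284, 14), (287, 22), (288, 30), (291, -16), (304, -18), (307, 24), (308, 15)]
210 [(189, 21), (190, 13), (194, -14), (195, -20), (197, 47), (198, 50), (199, 27), (214, -29), (215, -48), (216, -50), (217, -32), (218, -15), (291, 16), (292, 53), (293, 59), (294, 36), (299, -30), (300, -34), (301, -16), (303, -16), (305, 25), (306, 49), (307, 37), (308, 13)]
222 [(190, 18), (191, 15), (195, -16), (196, -17), (197, 14), (198, 54), (199, 45), (200, 21), (211, -13), (212, -32), (213, -49), (214, -47), (215, -23), (296, 38), (297, 45), (298, 13), (300, -14), (302, -18), (303, -13), (304, 17), (305, 46), (306, 38), (307, 18)]
```

Run:
```python
from h import *
import pickle
c=pickle.load(open("w12.pkl","rb")); g=c["im"][...,1].astype(int)
for v in (176,186): a,b=onz(c,213.6+(v-176)*.07,v,16),onz(c,283.8,v,16); print(np.round(a,1),np.round(b,1),(a+b)/2)
print([(v,g[v,230],g[v,265]) for v in range(150,200,2)])
```

```text
[435.3 231.2  16. ] [493.1 227.5  16. ] [464.16932212 229.32956133  16.        ]
[434.9 222.6  16. ] [492.8 218.9  16. ] [463.84236044 220.74288574  16.        ]
[(150, np.int64(149), np.int64(147)), (152, np.int64(151), np.int64(146)), (154, np.int64(150), np.int64(147)), (156, np.int64(150), np.int64(147)), (158, np.int64(150), np.int64(147)), (160, np.int64(150), np.int64(147)), (162, np.int64(151), np.int64(147)), (164, np.int64(150), np.int64(147)), (166, np.int64(150), np.int64(145)), (168, np.int64(149), np.int64(145)), (170, np.int64(126), np.int64(123)), (172, np.int64(66), np.int64(72)), (174, np.int64(59), np.int64(59)), (176, np.int64(59), np.int64(58)), (178, np.int64(59), np.int64(60)), (180, np.int64(59), np.int64(58)), (182, np.int64(58), np.int64(59)), (184, np.int64(58), np.int64(58)), (186, np.int64(58), np.int64(58)), (188, np.int64(59), np.int64(57)), (190, np.int64(58), np.int64(56)), (192, np.int64(56), np.int64(56)), (194, np.int64(62), np.int64(55)), (196, np.int64(121), np.int64(57)), (198, np.int64(100), np.int64(49))]
```

View pics/w12c.png

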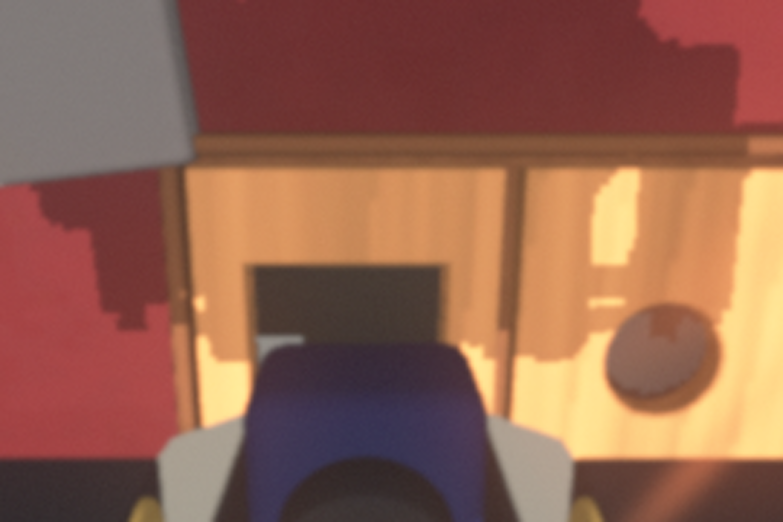

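Run:
```python
from h import *
import pickle
c=pickle.load(open("w12.pkl","rb")); g=c["im"][...,1].astype(int)
for v,l,r in ((210,215.5,293),(222,213.7,296.8)):
  for z in (60,98): print(v,z,np.round(onz(c,l,v,z),1),np.round(onz(c,r,v,z),1))
print("far",onz(c,250,171,16)); print([(v,c["im"][v,255].tolist()) for v in range(194,232,4)])
go(464,203,18,1.505)
```

```text
210 60 [441.7 217.8  60. ] [494.5 214.4  60. ]
210 98 [448.7 232.1  98. ] [489.7 229.5  98. ]
222 60 [439.5 209.   60. ] [496.9 205.3  60. ]
222 98 [447.  225.3  98. ] [491.6 222.4  98. ]
far [465.53314677 233.47191248  16.        ]
[(194, [67, 57, 52]), (198, [63, 51, 53]), (202, [55, 40, 53]), (206, [56, 43, 57]), (210, [55, 43, 58]), (214, [54, 44, 63]), (218, [57, 48, 75]), (222, [58, 51, 82]), (226, [56, 51, 83]), (230, [56, 53, 83])]
dp [0.002, -0.0034, 0.0561] rot [0.0018, -0.0005, 0.0001]
```

```bash
python3 -m pendant '{"dp":[[0.002,-0.0044,0.005],[0.002,-0.0044,0.015],[0.002,-0.0044,0.025],[0.002,-0.0044,0.033],[0.002,-0.0044,0.038],[0.002,-0.0044,0.042],[0.002,-0.0044,0.044],[0.002,-0.0044,0.044]],"rotation":[[0,0,0],[0,0,0],[0,0,0],[0,0,0],[0,0,0],[0,0,0],[0,0,0],[0,0,0]]}'
python3 -m pendant '{"dp":[[0,0,0.002],[0,0,0.004],[0,0,0.004]],"rotation":[[0,0,0],[0,0,0],[0,0,0]]}'
```

```text
time: 24.9
tool_pos: [462.2, 203.0, 29.2]
tcp_rot: [3.142, 0.0, 1.505]
contact_force: [1.0, 0.7, -2.1]
grip_width: 47.2
finger_force: 30.0
time: 25.28
tool_pos: [462.1, 203.0, 25.0]
tcp_rot: [-3.141, 0.0, 1.505]
contact_force: [-0.5, -0.7, -2.2]
grip_width: 47.8
finger_force: 30.0
```

```bash
python3 -m pendant '{"dp":[[0,0,0.002],[0,0,0.004],[0,0,0.004]],"rotation":[[0,0,0],[0,0,0],[0,0,0]]}'
python3 -m pendant '{"dp":[[0,0,0.001],[0,0,0.0025],[0,0,0.0025]],"rotation":[[0,0,0],[0,0,0],[0,0,0]]}'
```

```text
time: 25.65
tool_pos: [462.0, 203.0, 21.0]
tcp_rot: [-3.141, 0.0, 1.505]
contact_force: [0.2, -0.1, -1.0]
grip_width: 47.6
finger_force: 30.0
time: 26.02
tool_pos: [462.0, 203.0, 18.5]
tcp_rot: [-3.141, 0.0, 1.505]
contact_force: [0.4, 0.2, -1.8]
grip_width: 47.7
finger_force: 30.0
```

```bash
python3 -m pendant '{"dp":[[0,0,0],[0,0,0],[0,0,0],[0,0,0],[0,0,0]],"rotation":[[0,0,0],[0,0,0],[0,0,0],[0,0,0],[0,0,0]]}' 0.075
python3 -m pendant '{"dp":[[0,0,-0.04],[0,0,-0.09],[0,0,-0.14],[-0.05,0,-0.15],[-0.1,0,-0.15],[-0.1,0,-0.15],[-0.1,0,-0.15]],"rotation":[[0,0,0],[0,0,0],[0,0,0],[0,0,0],[0,0,0],[0,0,0],[0,0,0]]}'
python3 - <<'E'
from h import *
import pickle
c=cap("wrist"); save(c,"w13.png"); pickle.dump(c,open("w13.pkl","wb")); print(get_obs()["tool_pos"])
r,g,b,H,S,V=chan(c)
show(c,"cap",(V<75)&(b<r+15),*[240,130],64)
show(c,"round",(V<130)&(S<125),340,130,16)
go(445,-125,170,1.505)
# pixel predictions
for n,p in (("sq",(463,204,16)),("ink",(463,204,64)),("round",(557,197,16))):
    q=np.linalg.inv(c["T"])@np.r_[p,1]; print(n,c["cx"]-c["f"]*q[0]/q[2],c["cy"]+c["f"]*q[1]/q[2])
E
```

```text
time: 26.65
tool_pos: [462.2, 203.0, 18.7]
tcp_rot: [3.142, 0.0, 1.505]
contact_force: [0.4, -0.1, 0.3]
grip_width: 75.0
finger_force: 0.0
time: 27.52
tool_pos: [455.7, 103.5, 168.8]
tcp_rot: [3.141, -0.0, 1.504]
contact_force: [-0.7, 1.5, -0.1]
grip_width: 75.1
finger_force: 0.0
[455.65433984 103.89610171 168.65031307]
cap [232, 63, 48, 51, 2344] [255.3  87.8] rect [462.6 202.2  43.4  42.7 176.3] cen [462.7 202.9]
round [326, 75, 28, 31, 669] [339.4  90.1] rect [553.6 197.9  30.5  29.3  86.3] cen [553.6 198. ]
dp [-0.2291, 0.0043, -0.0014] rot [-0.0, -0.0002, 0.0006]
sq 255.65234128352623 89.96515916273744
ink 255.62775739500324 86.48065540774178
round 342.52654959131746 90.86578370402272
```

```bash
python3 -m pendant '{"dp":[[-0.229,0.004,0],[-0.229,0.004,0],[-0.229,0.004,0],[-0.229,0.004,0],[-0.229,0.004,0],[-0.229,0.004,0],[-0.229,0.004,0]],"rotation":[[0,0,0],[0,0,0],[0,0,0],[0,0,0],[0,0,0],[0,0,0],[0,0,0]]}'
python3 - <<'E'
from h import *
import pickle
c=cap("wrist"); save(c,"w14.png"); pickle.dump(c,open("w14.pkl","wb")); print(get_obs()["tool_pos"],get_obs()["tcp_rot"])
r,g,b,H,S,V=chan(c)
q=show(c,"glue",(H>20)&(H<36)&(S>60)&(V>110)&(r>b+50)&(g>b+50),256,110,91)
q=show(c,"top",(H>20)&(H<40)&(V>245)&(g>230)&(r>b+50),256,110,91)
E
```

```text
time: 28.45
tool_pos: [444.8, -123.9, 168.6]
tcp_rot: [-3.141, -0.0, 1.508]
contact_force: [0.0, 0.4, 0.3]
grip_width: 75.0
finger_force: 0.0
[ 444.79508546 -124.03123129  168.6830409 ] [-3.14142217e+00 -1.73124293e-04  1.50764320e+00]
glue [237, 94, 28, 29, 628] [250.5 108.1] rect [446.3 -42.   22.6  22.3 176.5] cen [446.3 -41.9]
top [247, 97, 15, 15, 102] [255.1 102.5] rect [450.3 -37.9  14.3   8.4 154.8] cen [450.4 -37.7]
```

```bash
python3 -m pendant '{"dp":[[0.04,0.004,0],[0.082,0.004,0],[0.082,0.004,0.03],[0.082,0.004,0.07],[0.082,0.004,0.1],[0.082,0.004,0.118],[0.082,0.004,0.118],[0.082,0.004,0.118]],"rotation":[[0,0,0],[0,0,0],[0,0,0],[0,0,0],[0,0,0],[0,0,0],[0,0,0],[0,0,0]]}' 0.075
python3 -m pendant '{"dp":[[0,0,0],[0,0,0],[0,0,0],[0,0,0],[0,0,0],[0,0,0],[0,0,0],[0,0,0]],"rotation":[[0,0,0],[0,0,0],[0,0,0],[0,0,0],[0,0,0],[0,0,0],[0,0,0],[0,0,0]]}' 0.0
python3 -m pendant '{"dp":[[0,0,-0.03],[0,0,-0.06],[0,0,-0.1],[0,0,-0.1],[0,0,-0.1],[0,0,-0.1]],"rotation":[[0,0,0],[0,0,0],[0,0,0],[0,0,0],[0,0,0],[0,0,0]]}'
python3 - <<'E'
from h import *
go(554,198,150,1.505)
E
```

```text
time: 29.5
tool_pos: [454.5, -43.6, 51.4]
tcp_rot: [3.14, 0.0, 1.506]
contact_force: [-0.8, -0.5, -0.9]
grip_width: 75.0
finger_force: 0.0
time: 30.5
tool_pos: [454.0, -43.9, 50.7]
tcp_rot: [3.142, 0.0, 1.505]
contact_force: [-0.9, -0.2, -0.2]
grip_width: 24.3
finger_force: 30.0
time: 31.25
tool_pos: [453.2, -43.7, 149.6]
tcp_rot: [-3.139, -0.0, 1.505]
contact_force: [0.1, -0.5, -1.4]
grip_width: 24.6
finger_force: 30.0
dp [0.2478, 0.0848, -0.0005] rot [-0.0024, -0.0004, 0.0003]
```

```bash
python3 -m pendant '{"dp":[[0.05,0.017,0],[0.1,0.034,0],[0.15,0.051,0],[0.2,0.068,0],[0.246,0.085,0],[0.246,0.085,0],[0.246,0.085,0.03],[0.246,0.085,0.05]],"rotation":[[0,0,0],[0,0,0],[0,0,0],[0,0,0],[0,0,0],[0,0,0],[0,0,0],[0,0,0]]}'
python3 -m pendant '{"dp":[[0,0,0.005],[0,0,0.01],[0,0,0.01]],"rotation":[[0,0,0],[0,0,0],[0,0,0]]}'
python3 - <<'E'
from h import *
import pickle
c=cap("wrist"); save(c,"w15.png"); pickle.dump(c,open("w15.pkl","wb")); print(get_obs()["tool_pos"])
go(554,196,90,1.505)
r,g,b,H,S,V=chan(c)
yel=(H>18)&(H<38)&(S>70)&(r>b+50)&(g>b+45)
for v in range(130,236,7): 
    l=np.nonzero(np.abs(np.diff(g[v,200:310]))>12)[0]+200; print(v,l.tolist(),c["im"][v,256].tolist())
E
```

```text
time: 32.25
tool_pos: [553.6, 195.0, 98.5]
tcp_rot: [-3.138, 0.001, 1.505]
contact_force: [0.2, 0.4, -0.9]
grip_width: 24.4
finger_force: 30.0
time: 32.62
tool_pos: [555.0, 195.7, 91.0]
tcp_rot: [3.141, 0.0, 1.505]
contact_force: [0.4, 0.5, -0.6]
grip_width: 24.5
finger_force: 30.0
[555.17476029 195.86692342  91.215748  ]
dp [0.0001, -0.0012, 0.0012] rot [0.0008, -0.0001, 0.0001]
130 [] [124, 82, 58]
137 [307, 308] [167, 112, 73]
144 [204, 205, 306, 307, 308] [195, 133, 86]
151 [205, 306, 307] [196, 134, 86]
158 [200, 205, 206, 305, 306, 307] [196, 133, 87]
165 [200, 205, 206, 305, 306, 307] [197, 134, 86]
172 [200, 201, 205, 206, 207, 208, 218, 219, 220, 304, 305, 306] [208, 141, 91]
179 [200, 201, 203, 304, 305, 306] [188, 127, 83]
186 [200, 201, 202, 204, 205, 206, 207, 208, 217, 218, 244, 245, 246, 268, 269, 270, 271, 272, 274, 275, 304, 305] [102, 71, 56]
193 [200, 201, 202, 203, 205, 206, 207, 208, 236, 237, 238, 240, 247, 248, 249, 265, 266, 273, 274, 275, 303, 304, 305, 307] [106, 73, 58]
200 [201, 202, 203, 205, 206, 207, 208, 209, 236, 237, 238, 240, 272, 274, 275, 276, 303, 304, 305, 307] [228, 189, 88]
207 [201, 202, 203, 206, 207, 208, 209, 238, 239, 241, 244, 266, 267, 269, 270, 271, 272, 273, 274, 302, 303, 304, 306] [181, 143, 69]
214 [201, 202, 203, 204, 207, 208, 209, 210, 239, 240, 241, 242, 268, 269, 270, 302, 303, 304, 306] [181, 144, 70]
221 [202, 203, 204, 206, 207, 208, 209, 210, 239, 240, 241, 269, 270, 271, 301, 302, 303, 305] [180, 142, 69]
228 [202, 203, 204, 206, 207, 208, 209, 210, 231, 232, 233, 235, 236, 237, 238, 239, 240, 271, 272, 274, 275, 276, 278, 279, 280, 301, 302, 303] [179, 142, 68]
235 [203, 204, 230, 231, 232, 235, 236, 237, 239, 272, 274, 275, 276, 279, 280, 281] [183, 147, 72]
```

Run:
```python
from h import *
import pickle
c=pickle.load(open("w15.pkl","rb")); g=c["im"][...,1].astype(int)
print("col256",[(v,int(g[v,256])) for v in range(176,206,2)])
print("recess chord",onz(c,237,195,16),onz(c,275,195,16)); print("far",onz(c,256,183.5,16))
print("glue foot far z40",onz(c,256,197,40)," sides z60",onz(c,241,216,60),onz(c,269.5,216,60))
```

```text
col256 [(176, 142), (178, 138), (180, 104), (182, 73), (184, 69), (186, 71), (188, 71), (190, 73), (192, 71), (194, 78), (196, 120), (198, 143), (200, 189), (202, 163), (204, 143)]
recess chord [539.31064425 203.12677001  16.        ] [573.8515656  200.90497318  16.        ]
far [557.27530263 212.86234138  16.        ]
glue foot far z40 [556.94791021 208.09796549  40.        ]  sides z60 [545.06886902 200.37801273  60.        ] [566.57617021 198.99414099  60.        ]
```

```bash
python3 -m pendant '{"dp":[[0.0018,0.0004,0.005],[0.0018,0.0004,0.012],[0.0018,0.0004,0.019],[0.0018,0.0004,0.024],[0.0018,0.0004,0.027],[0.0018,0.0004,0.027]],"rotation":[[0,0,0],[0,0,0],[0,0,0],[0,0,0],[0,0,0],[0,0,0]]}'
python3 -m pendant '{"dp":[[0,0,0.002],[0,0,0.004],[0,0,0.005],[0,0,0.005]],"rotation":[[0,0,0],[0,0,0],[0,0,0],[0,0,0]]}'
```

```text
time: 33.42
tool_pos: [555.3, 197.7, 63.4]
tcp_rot: [-3.141, 0.0, 1.505]
contact_force: [0.5, 0.3, -0.8]
grip_width: 24.1
finger_force: 30.0
time: 33.92
tool_pos: [555.4, 197.7, 58.6]
tcp_rot: [-3.141, 0.0, 1.505]
contact_force: [0.0, -0.3, 0.0]
grip_width: 24.5
finger_force: 30.0
```

```bash
python3 -m pendant '{"dp":[[0,0,0.001],[0,0,0.003],[0,0,0.003]],"rotation":[[0,0,0],[0,0,0],[0,0,0]]}'
python3 -m pendant '{"dp":[[0,0,0.001],[0,0,0.0013],[0,0,0.0013]],"rotation":[[0,0,0],[0,0,0],[0,0,0]]}'
```

```text
time: 34.3
tool_pos: [555.2, 197.7, 55.5]
tcp_rot: [-3.141, 0.0, 1.505]
contact_force: [-0.0, 0.1, -0.1]
grip_width: 24.5
finger_force: 30.0
time: 34.67
tool_pos: [555.5, 197.8, 54.7]
tcp_rot: [3.141, -0.0, 1.505]
contact_force: [-0.5, 0.3, 3.5]
grip_width: 24.5
finger_force: 30.0
```

```bash
python3 -m pendant '{"dp":[[0,0,0],[0,0,0],[0,0,0],[0,0,0],[0,0,0]],"rotation":[[0,0,0],[0,0,0],[0,0,0],[0,0,0],[0,0,0]]}' 0.07
python3 -m pendant '{"dp":[[0,0,-0.04],[0,0,-0.08],[0,0,-0.12],[-0.05,-0.04,-0.15],[-0.1,-0.05,-0.15],[-0.14,-0.05,-0.15],[-0.14,-0.05,-0.15],[-0.14,-0.05,-0.15]],"rotation":[[0,0,0],[0,0,0],[0,0,0],[0,0,0],[0,0,0],[0,0,0],[0,0,0],[0,0,0]]}'
python3 -m pendant '{"dp":[[0,0,0],[0,0,0]],"rotation":[[0,0,0],[0,0,0]]}'
python3 - <<'E'
from h import *
import pickle
c=cap("wrist"); save(c,"w16.png"); pickle.dump(c,open("w16.pkl","wb")); print(get_obs()["tool_pos"])
r,g,b,H,S,V=chan(c)
def px(p):
    q=np.linalg.inv(c["T"])@np.r_[p,1]; return c["cx"]-c["f"]*q[0]/q[2],c["cy"]+c["f"]*q[1]/q[2]
for n,p in (("glue",(556,197.5,95)),("ink",(463,204,64)),("stamp",(455,87,18)),("wax",(549,81,15))): print(n,np.round(px(p)))
u,v=px((556,197.5,50))
show(c,"glue",(H>18)&(H<40)&(S>90)&(r>b+70)&(g>b+60)&(g>0.72*r),u,v,95)
u,v=px((549,81,15)); q=show(c,"wax",(r>90)&(g<75)&(r>2*g+20),u,v,15)
u,v=px((455,87,18)); show(c,"stamp",(g>150)&(b>110),u,v,18); show(c,"oblong",(V<110)&(S<130),u,v,16)
u,v=px((463,204,64)); show(c,"ink",(b>r+8)&(V<150),u,v,42)
t=cap("top"); r,g,b,H,S,V=chan(t)
show(t,"short",(H>20)&(H<40)&(S>120)&(V>130),361,148,56); show(t,"small",(b>r+15)&(V<150),256,131,30)
np.save("top1.npy",t["im"]); t0=np.load("top0.npy"); t["im"]=t0; r,g,b,H,S,V=chan(t)
show(t,"short0",(H>20)&(H<40)&(S>120)&(V>130),361,148,56); show(t,"small0",(b>r+15)&(V<150),256,131,30)
E
```

```text
time: 35.3
tool_pos: [555.4, 197.8, 54.3]
tcp_rot: [-3.142, 0.0, 1.505]
contact_force: [-0.1, -0.6, -0.2]
grip_width: 68.1
finger_force: 0.0
time: 36.3
tool_pos: [496.5, 61.7, 204.4]
tcp_rot: [3.141, -0.0, 1.505]
contact_force: [0.4, 1.0, 0.1]
grip_width: 69.7
finger_force: 0.0
time: 36.55
tool_pos: [496.4, 62.2, 204.2]
tcp_rot: [-3.141, 0.0, 1.507]
contact_force: [0.4, 0.5, -0.0]
grip_width: 69.8
finger_force: 0.0
[496.34263471  62.10180622 204.20134007]
glue [312.  41.]
ink [213.  48.]
stamp [222. 157.]
wax [295. 156.]
glue [288, 50, 18, 18, 66] [293.8  61.6] rect [540.1 182.2  17.6   9.2 137.5] cen [539.2 181.9]
wax [293, 122, 8, 17, 111] [296.8 129.3] rect [552.1 114.3  20.1   8.9  88.8] cen [552.5 115.3]
stamp [187, 113, 70, 85, 3487] [221.8 165.1] rect [455.7  86.6 109.   86.6  86.4] cen [453.7  75.9]
oblong [289, 124, 3, 7, 21] [290. 127.] rect [543.8 118.7   7.4   2.5  88.5] cen [543.8 118.7]
ink [196, 30, 42, 47, 751] [221.6  58.9] rect [463.8 202.5  44.6  44.6  86.4] cen [468.6 196.9]
short [357, 143, 9, 10, 55] [361.4 146.9] rect [ 556.5 -342.3   32.    17.1  135.4] cen [ 559.  -344.1]
small [250, 128, 12, 9, 52] [255.3 132.4] rect [602.5 -56.9  31.3  22.2  84.5] cen [602.4 -56.8]
short0 [357, 143, 9, 10, 58] [361.2 147.1] rect [ 556.5 -342.3   32.    17.1  135.4] cen [ 558.3 -343.5]
small0 [250, 128, 12, 9, 51] [255.  132.5] rect [602.5 -56.9  31.3  22.2  84.5] cen [602.2 -56.1]
```

Run:
```python
from h import *
import pickle
c=pickle.load(open("w16.pkl","rb")); r,g,b,H,S,V=chan(c)
def px(p):
    q=np.linalg.inv(c["T"])@np.r_[p,1]; return np.round([c["cx"]-c["f"]*q[0]/q[2],c["cy"]+c["f"]*q[1]/q[2]])
for z in (4,16,50,95): print(z,px((555.5,198,z)))
for v in range(18,84,4): print(v,[c["im"][v,u].tolist() for u in range(284,330,5)])
```

```text
4 [297.  59.]
16 [298.  57.]
50 [303.  51.]
95 [312.  40.]
18 [[188, 129, 81], [190, 127, 81], [176, 119, 75], [167, 114, 72], [184, 125, 79], [179, 120, 76], [185, 124, 78], [193, 130, 82], [249, 189, 118], [253, 209, 131]]
22 [[189, 128, 81], [189, 128, 80], [176, 120, 76], [166, 114, 72], [184, 124, 79], [179, 120, 76], [193, 131, 83], [193, 131, 82], [250, 193, 122], [253, 209, 131]]
26 [[189, 128, 82], [190, 130, 81], [175, 118, 75], [168, 114, 72], [185, 128, 79], [223, 184, 83], [230, 197, 87], [214, 162, 84], [250, 194, 122], [253, 208, 130]]
30 [[197, 134, 84], [189, 129, 82], [174, 118, 74], [175, 120, 75], [227, 192, 85], [234, 204, 89], [234, 202, 88], [233, 202, 88], [249, 196, 119], [253, 210, 131]]
34 [[198, 134, 85], [189, 129, 81], [174, 118, 75], [171, 127, 70], [235, 204, 90], [234, 204, 88], [234, 203, 89], [233, 202, 88], [241, 201, 99], [253, 209, 130]]
38 [[199, 135, 85], [187, 126, 79], [171, 116, 73], [179, 148, 67], [234, 204, 89], [235, 204, 90], [234, 203, 88], [234, 203, 89], [239, 204, 95], [253, 209, 132]]
42 [[199, 135, 85], [184, 125, 79], [122, 87, 5
[... 1057 characters left out ...]
189, 128, 81], [253, 211, 132], [253, 208, 130]]
70 [[195, 132, 84], [137, 98, 68], [83, 70, 58], [86, 72, 60], [86, 70, 58], [184, 125, 79], [189, 129, 81], [189, 127, 81], [253, 209, 131], [246, 184, 115]]
74 [[193, 131, 83], [175, 119, 75], [168, 116, 75], [161, 111, 72], [171, 116, 75], [194, 131, 82], [188, 128, 80], [189, 128, 82], [238, 169, 107], [219, 148, 93]]
78 [[191, 129, 82], [175, 119, 76], [179, 122, 78], [180, 122, 76], [179, 121, 77], [195, 132, 83], [187, 126, 80], [187, 127, 82], [199, 134, 84], [198, 133, 84]]
82 [[191, 130, 83], [172, 116, 74], [179, 122, 78], [180, 122, 78], [180, 122, 78], [193, 131, 83], [187, 126, 80], [190, 128, 81], [198, 133, 84], [196, 133, 83]]
```

```bash
python3 -c "
from plant import workorder; print(workorder.close_job())"
```

```text
the job is handed in; nothing more can be done
None
```

All four kit pieces are seated in their inserts, the small bottle and short glue stick have not moved, and the job is handed in; no verdict came back.

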